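Open a countertop water filter with its hex key and bin the spent cartridge

ROBOT

A 6-joint arm with a two-finger parallel gripper is mounted at the origin on a cart in front of the work surface, level with it; the furniture and walls round the work are solid. World frame = base frame: x ahead of the robot, y to its left, z up, the work surface at z = 0. Lengths are in m, angles in rad, forces in N, time in s.
With the tool pointing down it reaches from about 0.35 to 0.775 m from the base axis. Payload 5.5 kg.
Tool frame: the origin (TCP) lies at the very end of the fingers, on their centre line; the grasp point (between the pads) lies 19 mm behind it; z points along the fingers, y is the line along which they close (so a half turn about z gives the same grasp; the last joint's range is limited). The gripper opens to 85 mm and grips with 20 to 120 N. Pads are 22 mm wide; open, the fingers measure 114 mm over their backs; the gripper's body (76 mm by 85 mm) begins 54 mm behind the grasp point. The pads swing forward as they close: fully open they stand 13 mm farther back than shut.
Start: joints at [-1.393, 0.313, 0.046, 1.304, 0, 1.431], TCP at [0.18, -0.546, 0.231] pointing down, gripper open.
Joint ranges: [-2.76, 2.76], [-0.86, 1.69], [-1.03, 1.26], [-2.2, 2.34], [-1.47, 1.5], [-3.14, 3.14]. Speed limits (rad/s): [2.57, 2.57, 3.14, 3.14, 3.14, 3.14].

INTERFACE

Orientations are given as a unit quaternion [w, x, y, z].
In Python, from cell import bot gives the robot as it stands.
- The arm moves only by the tool send_rows, never from a script. Its argument "plan" is a list that holds one entry, the list of rows, each a list of 5 numbers: the opening, from 0 (shut) to 1 (fully open), then the shift along the tool's x, y, z in cm, then the turn about the tool's z in degrees. A call has 1 to 10 rows; each row shifts and turns the commanded pose from where the row before left it, along the tool's axes as they then stand; what a row does not reach is not made up. A row lasts 1/12 s, in which the tool goes at most 41.7 mm and 7.16 degrees, less where a joint would pass 70% of its speed; a pose out of reach is approached as far as the arm can. A call is refused whole if a number of a shift passes 4.17 or a number of a turn 7.16, either way. A call with a gripper value outside its range is refused whole. The fingers move at their own pace and stop on an object; "grip_force" is the grip in N (left out, the last holds). Time passes only in rows, so rows that do not move let the fingers close. It gives the time, the measured TCP pose, the force, the opening and the grip force at its end, in the units of the state.
- bot.sense(): the state, without advancing time (a new reading comes with each control period).
- bot.get_image(name): name is "scene" or "side" or "wrist"; returns the picture (420x560x3 uint8, blue, green, red); there is no depth.
- bot.camera_info(name): a dict with "fx", "fy", "cx", "cy" (pixels), "dist" ([k1, k2, p1, p2, k3] as OpenCV has them; the pictures are not rectified), "xyz" and "attitude" of the camera in the world. Camera axes: x right, y down, z forward; pixel columns grow to the right and rows downward; lengths in m; the calibration is good to about 2 mm. A picture is of the moment at which its call begins: read the wrist's pose just before it. camera_info takes no time and is no camera call; for the wrist camera it gives the pose at the moment of the call.
- bot.hand_in(): hands the job in; it is judged then, once.
The state is a dict: "time_s": time; "q": joint angles; "joint_vel": joint speeds; "joint_torque": joint torques, N m; "tcp_pos": TCP position; "tcp_rot": TCP orientation; "ft_force": force on the tool from outside, world axes, zero at the start; "wrist_torque": the same for the moment, N m; "grip_width": opening from 0.0 (shut) to 1.0 (fully open); "grasp_force": force on a finger pad.
Only numpy, scipy, OpenCV 4.12 (cv2) and the standard library are available. Lean on these libraries where they do the work, as an engineer would, in place of code of your own. Each camera call takes 0.05 s, during which the arm holds its last target. There are 200 camera calls.

TASK

Please strip out the drained countertop water filter, ready for its new cartridge. Take the T-handled hex key out of the pocket in the filter's foot, feel for the hexagon recess in the cap and turn the cap anticlockwise with the key, regrasping as you need, until it comes up against its stop; do not grip the cap itself until it is unlocked. Put the key back upright, fully down in its pocket, lift the cap off and set it right way up wholly on the round tray, and put the spent cartridge from inside the filter into the steel waste bin, leaving the bin standing and the other things on the worktop where they are.

Things in the scene. Friction and masses are not known exactly. Their poses are not given: they have to be found in the camera images.
- filter: Countertop water filter, fixed: a long white foot 12 mm thick carries a round white housing 113 mm across, with a ribbed grey collar 120 mm across at its top, 120 mm up. Low spout at -x and elbow at +x (to 0.1 m from the axis, below z 0.09). Origin: underside of the foot, on the housing's upright axis. The key's pocket stands on the foot at (0, -0.130). Inner floor at z 0.018.
- collar_top (a point): Centre of the collar's open top, 120 mm above the worktop; axes as the filter. The opening is 88 mm across inside. Notches for the cap's lugs lie on the filter's +x and -x, each shown by a raised white mark on the collar's outside.
- pocket (a point): Centre of the floor of the key's pocket, 12 mm above the worktop; axes as the filter. The pocket is a round grey tube about 31 mm across inside, with a 4 mm bevel at its mouth, 47 mm outside, open at the top, its rim 55 mm above this point. The key stands in it with the tip on this floor, turned any way.
- cap: Black bayonet cap, 0.2 kg: flange 107 mm across, 8 mm thick; on it a round grey boss 44 mm across, 26 mm high, by which it is lifted. Origin: centre of the flange's underside, z up. A ring 83 mm across goes 16 mm down into the collar, with lugs at the cap's +x and -x, shown by orange marks on top. Set down level, it stands on the ring with its origin 16 mm up.
- socket_mouth (a point): Centre of the mouth of the hexagon recess in the cap's boss, 34 mm above the cap's origin; axes as the cap. The recess is 25.5 mm across flats, with two flats facing the cap's +x and -x, and has a bevelled mouth 3 mm deep.
- socket_floor (a point): Centre of the recess's floor, 26 mm below its mouth. Locking: the cap starts with its x axis 105 to 148 degrees clockwise (from above) of the filter's, lugs under the ledges, 2 mm of lift play. Turned anticlockwise it runs freely to stops about 6 degrees past the filter's x axis; there orange and white marks meet and it lifts straight off (within 6 degrees either way of the axis).
- hex_key: T-handled key, 0.15 kg. Origin: centre of the tip; z up to the handle. Steel hexagon shank 24 mm across flats, 3 mm bevel at the tip, two flats facing the key's +x and -x; black collar 34 mm across from z 0.092 to 0.102. Starts upright in the pocket, yaw within 30 degrees of the filter's. In the recess it has about 7 degrees of turning play each way and stands by itself when let go.
- key_grip (a point): Centre of the key's orange handle bar, 112 mm above the tip; axes as the key. The bar is 100 mm long along x, 20 mm thick along y and 24 mm high (z 0.100 to 0.124 of the key).
- spent_cartridge: Spent cartridge, 0.16 kg, brown sleeve, grey ends, 54 mm across, body 74 mm high, standing inside the housing under the cap. Origin: centre of its underside, 18 mm above the filter's at the start. On top an upright blue grip fin 40 mm long along the cartridge's x, 14 mm thick along y, z 0.074 to 0.100: its top is 2 mm below the collar's top.
- spent_cartridge_mid (a point): Middle of the spent cartridge, 50 mm above its origin on its axis.
- waste_bin: Round steel worktop waste bin with black rim, open at the top, loose, 0.9 kg, 114 mm high, 174 mm across at the rim, inside 160 mm across at the rim and about 132 mm at the floor. Origin: centre of its underside; floor 5 mm above it. It may stand to the left or to the right of the filter.
- tray: Round flat brown wooden tray, 248 mm across, loose; its level surface is 9 mm above its underside (a low rim runs round the edge). Origin: centre of its underside. It stands on the other side of the filter from the bin.
- new_cartridge: New cartridge with white sleeve, otherwise like the spent one, standing on the worktop behind the filter; to be left where it is. Origin: centre of its underside.
- glass: Water glass, 78 mm across, 87 mm high, behind the filter; to be left where it is. Origin: centre of its underside.
- mug: White coffee mug, 90 mm across without its handle, 88 mm high, behind the filter; to be left where it is. Origin: centre of its underside.
There are look-alikes about, which are no part of the job. Leave any turquoise look-alike of the cap alone.

How it is judged:
On the way, in this order (a step that is already met when the one before it is completed fails the run):
1. the hex key is seated in the cap's hexagon recess (tip within 8 mm of its floor) (z of hex_key in the frame of cap between 0 and 0.016 m and horizontal distance between hex_key and cap below 0.006 m), for 0.1 s.
2. the key, in the recess, has turned the cap to where it is unlocked (its x axis within 10 degrees of the filter's) (all of step 1 and angle between the x axis of cap and the x axis of filter, either way round below 0.175 rad), for 0.1 s.
3. the cap is off and rests right way up on the tray (horizontal distance between cap and tray below 0.07 m and z of cap in the frame of tray between 0.018 and 0.033 m and angle between cap's own z axis and vertical below 0.15 rad), for 0.2 s.
At the end, for the whole second after the job is handed in: The key stands upright in its pocket, tip on the floor to 8 mm; the cap lies right way up wholly on the tray (centre within 70 mm of the tray's centre); the spent cartridge is inside the standing waste bin (its middle within 75 mm of the bin's axis and below the rim); all are at rest (all of step 3 and horizontal distance between hex_key and pocket below 0.01 m and z of hex_key in the frame of pocket between -0.006 and 0.008 m and angle between hex_key's own z axis and vertical below 0.2 rad and horizontal distance between spent_cartridge_mid and waste_bin below 0.075 m and z of spent_cartridge_mid in the frame of waste_bin between 0.01 and 0.095 m and linear speed of each of hex_key, cap, spent_cartridge below 0.03 m/s and angle between waste_bin's own z axis and vertical below 0.1 rad); the robot touches nothing.
It fails at once if the fingers grip or push the cap itself while it is still locked on the filter (contact force between the fingers and cap above 2 N and angle between the x axis of cap and the x axis of filter, either way round above 0.3 rad and z of cap in the frame of filter below 0.124 m and horizontal distance between cap and filter below 0.02 m).
It fails at once if the new cartridge, the glass or the mug is moved by more than 30 mm (distance of any of new_cartridge, glass, mug from where it was at the start of the episode above 0.03 m).
It fails at once if the waste bin is tipped by more than 20 degrees (angle between waste_bin's own z axis and vertical above 0.35 rad).
It also fails if it takes over 72 s, if anything falls off the work surface, if the arm or the gripper's body presses on something with over 40 N, if the wrist force passes 120 N, or if a joint passes its speed limit or range.

## Working session

There is one attempt and no reset: what is moved stays moved. The work goes in short steps, Python scripts to look and compute and a tool call to move; the robot and the scene stay as the last step left them, time stands still between calls to the robot, and variables do not carry over. Pictures are saved under pics/ and viewed, at most 10 in all, crops included, and the job is handed in when it is done.

Besides the shell and the picture viewer there is one more tool, called after "Call:" as name(argument=value, ...) on one line, values as JSON. send_rows: Moves the arm, as the interface text tells. Its arguments: {"type":"object","properties":{"plan":{"type":"array","items":{"type":"array","items":{"type":"array","items":{"type":"number"}}}},"grip_force":{"type":"number"}},"required":["plan"]}

```bash
ls; mkdir -p pics
python3 - <<'E'
from cell import bot
import cv2
s=bot.sense();print({k:s[k] for k in('time_s','tcp_pos','tcp_rot','ft_force','grip_width')})
for n in('scene','side','wrist'):
    c=bot.camera_info(n);print(n,c)
    cv2.imwrite(f'pics/{n}0.png',bot.get_image(n))
E
```

```text
pics
{'time_s': 0.0, 'tcp_pos': array([ 0.17956034, -0.54570313,  0.23041943]), 'tcp_rot': array([-8.92248671e-04,  9.87404101e-01,  1.58216132e-01, -1.08126678e-05]), 'ft_force': array([-0.02435863,  0.03074074,  0.47494368]), 'grip_width': 1.0000956128490963}
scene {'fx': 480.9025200581653, 'fy': 480.9025200581653, 'cx': 276.69429521002655, 'cy': 212.45628335328104, 'dist': array([-0.09070697,  0.        ,  0.        ,  0.        ,  0.        ]), 'xyz': array([-0.1421716 ,  0.6733415 ,  0.97347893]), 'attitude': array([ 0.15672301, -0.36151569,  0.83338073, -0.38758336])}
side {'fx': 382.0638147636816, 'fy': 382.0638147636816, 'cx': 285.62876152473154, 'cy': 208.23383142113505, 'dist': array([-0.10651905,  0.        ,  0.        ,  0.        ,  0.        ]), 'xyz': array([0.28568491, 1.03875081, 0.71969276]), 'attitude': array([ 0.06890656, -0.10584008,  0.85448601, -0.50388831])}
wrist {'fx': 291.4247062340735, 'fy': 291.4247062340735, 'cx': 282.48026342546456, 'cy': 208.90136436039555, 'dist': array([0.00793276, 0.        , 0.        , 0.        , 0.        ]), 'xyz': array([ 0.25462817, -0.52167614,  0.37382661]), 'attitude': array([ 0.1255673 ,  0.80047848, -0.57879772, -0.09197967])}
```

View pics/scene0.png

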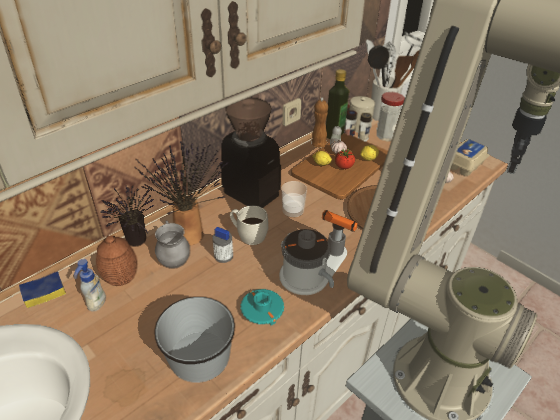

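View pics/side0.png

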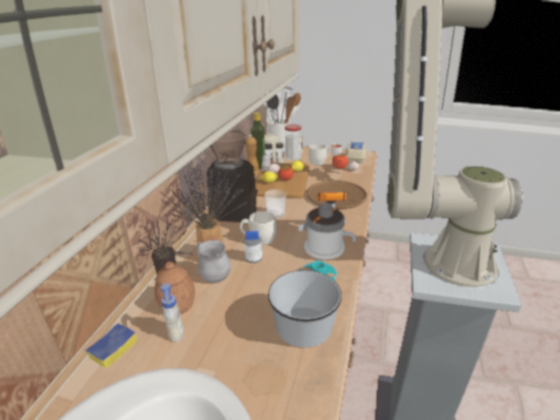

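The scene shows the filter with the black cap at (305,243), the key's orange handle at (340,221) in front-right of it, the bin at (195,337) left, and the tray at (365,205) right, partly hidden. The turquoise look-alike is at (262,305).

```bash
cat > h.py <<'E'
import numpy as np, cv2
from scipy.spatial.transform import Rotation as R
from cell import bot
def rot(q): return R.from_quat(np.roll(q,-1))
def K(c): return np.array([[c['fx'],0,c['cx']],[0,c['fy'],c['cy']],[0,0,1]])
def ray(c,uv):
    p=cv2.undistortPoints(np.array(uv,float).reshape(-1,1,2),K(c),c['dist']).reshape(-1,2)
    return rot(c['attitude']).apply(np.c_[p,np.ones(len(p))])
def px(c,uv,z):
    "pixels -> world points on plane z"
    d=ray(c,uv); return c['xyz']+d*((z-c['xyz'][2])/d[:,2])[:,None]
def proj(c,P):
    r=rot(c['attitude']).inv(); Pc=r.apply(np.atleast_2d(P)-c['xyz'])
    return cv2.projectPoints(Pc,np.zeros(3),np.zeros(3),K(c),c['dist'])[0].reshape(-1,2)
def st():
    s=bot.sense(); r=rot(s['tcp_rot']).as_matrix()
    print('t%.2f'%s['time_s'],'tcp',np.round(s['tcp_pos'],4),'yaw_y',round(np.degrees(np.arctan2(r[1,1],r[0,1])),2),'tilt',np.round(r[:2,2],4),'F',np.round(s['ft_force'],1),'M',np.round(s['wrist_torque'],2),'g',round(s['grip_width'],3),round(float(s['grasp_force']),1)); return s,r
def go(dp,yaw=0):
    "shift needed in tool axes, cm, for world shift dp (m); turn about world z by yaw deg => tool turn"
    s,r=st(); print('tool shift cm',np.round(r.T@np.array(dp)*100,2),'tool turn',-yaw)
E
python3 - <<'E'
from h import *
c=bot.camera_info('scene')
for n,uv,z in[('boss',(306,234),.158),('keybar',(340,221),.124),('bin rim l',(156,336),.114),('bin rim r',(234,322),.114),('tray',(365,205),.01),('turq',(262,303),.03),('mug',(250,225),.04),('glass',(293,198),.04),('newc',(223,240),.08)]: print(n,px(c,uv,z).round(3))
s,r=st();print(r.round(3))
E
```

```text
boss [[0.428 0.008 0.158]]
keybar [[ 0.425 -0.123  0.124]]
bin rim l [[0.454 0.437 0.114]]
bin rim r [[0.371 0.291 0.114]]
tray [[ 0.498 -0.347  0.01 ]]
turq [[0.418 0.165 0.03 ]]
mug [[0.647 0.004 0.04 ]]
glass [[ 0.651 -0.176  0.04 ]]
newc [[0.616 0.126 0.08 ]]
t0.15 tcp [ 0.1796 -0.5458  0.2306] yaw_y -71.79 tilt [-0.0002  0.0014] F [-0.4 -0.2 -0.8] M [-0.01 -0.    0.03] g 1.001 0.0
[[ 0.95   0.313 -0.   ]
 [ 0.313 -0.95   0.001]
 [ 0.    -0.001 -1.   ]]
```

View pics/wrist0.png

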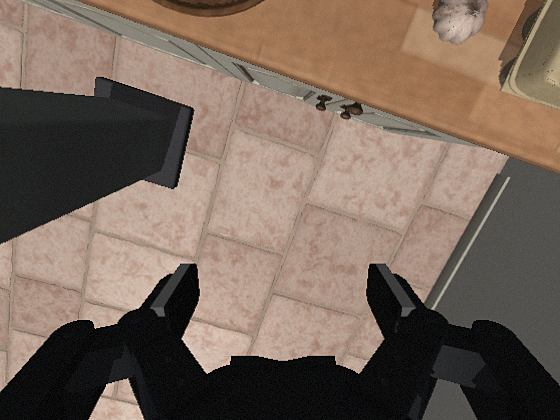

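Wrist view: only the floor and worktop edge, nothing useful yet. I'll move over the key and filter.

Call:
send_rows(plan=[[[1,2.7,-2.85,-0.6,0],[1,2.7,-2.85,-0.6,0],[1,2.7,-2.85,-0.6,0],[1,2.7,-2.85,-0.6,0],[1,2.7,-2.85,-0.6,0],[1,2.7,-2.85,-0.6,0],[1,2.7,-2.85,-0.6,0],[1,2.7,-2.85,-0.6,0],[1,2.7,-2.85,-0.6,0],[1,2.7,-2.85,-0.6,0]]])

```text
time_s: 0.98
tcp_pos: [0.3473, -0.1893, 0.2916]
tcp_rot: [0.0, 0.987, 0.158, 0.0]
ft_force: [1.9, -0.5, 0.3]
grip_width: 0.999
grasp_force: 0.0
```

Call:
send_rows(plan=[[[1,2.7,-2.85,-0.5,0],[1,2.0,-2.2,-0.5,0],[1,0,0,0,6],[1,0,0,0,6],[1,0,0,0,6.2],[1,0,0,0,0],[1,0,0,0,0]]])

```text
time_s: 1.57
tcp_pos: [0.3759, -0.1283, 0.3012]
tcp_rot: [-0.0, 1.0, 0.002, -0.0]
ft_force: [0.6, 0.7, 0.1]
grip_width: 0.997
grasp_force: 0.0
```

Run:
```python
from h import *
st(); c=bot.camera_info('wrist'); cv2.imwrite('pics/w1.png',bot.get_image('wrist')); print(c['xyz'],rot(c['attitude']).as_matrix().round(3))
import json;json.dump({k:np.array(v).tolist() for k,v in c.items()},open('w1.json','w'))
```

```text
t1.57 tcp [ 0.3759 -0.1283  0.3012] yaw_y -89.81 tilt [-0.0002  0.    ] F [0.6 0.7 0.1] M [-0.02  0.05  0.02] g 0.997 0.0
[ 0.45484568 -0.12840734  0.44442744] [[ 0.004 -0.951 -0.308]
 [-1.    -0.004 -0.001]
 [-0.     0.308 -0.951]]
```

View pics/w1.png

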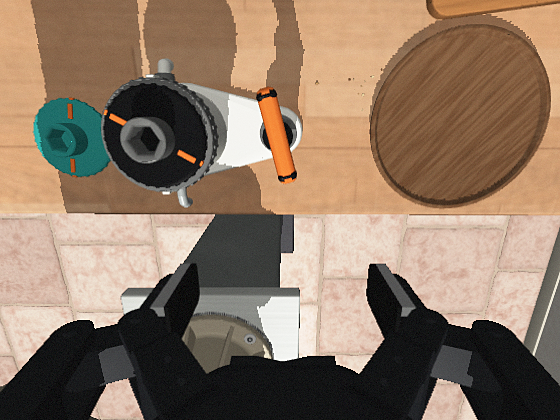

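Wrist view: cap boss at (147,141) with orange marks at (116,119) and (189,159). The key's orange bar runs (267,90)–(288,181), and the tray is at (462,113). The turquoise look-alike lies at left (70,137).

I'll locate things more precisely with an enlarged crop.

Run:
```python
from h import *
im=cv2.imread('pics/w1.png'); cv2.imwrite('pics/w1c.png',cv2.resize(im[50:215,80:320],None,fx=3.3,fy=3.3,interpolation=cv2.INTER_CUBIC))
import json;c={k:np.array(v) for k,v in json.load(open('w1.json')).items()}
hsv=cv2.cvtColor(im,cv2.COLOR_BGR2HSV); m=cv2.inRange(hsv,(5,170,120),(20,255,255))
n,l,s,ce=cv2.connectedComponentsWithStats(m)
for i in range(1,n):
    if s[i,4]>30: print(s[i],ce[i].round(1),px(c,ce[i],.128).round(4),px(c,ce[i],.136).round(4))
print('boss',px(c,(147,141),.154),'tray',px(c,(462,113),.01), px(c,[(372,108),(551,108)],.012))
```

```text
[257  87  17   8  78] [264.7  90.3] [[ 0.4778 -0.1103  0.128 ]] [[ 0.4773 -0.1108  0.136 ]]
[ 258   96   37   81 1479] [276.5 135.4] [[ 0.4338 -0.1221  0.128 ]] [[ 0.4343 -0.1222  0.136 ]]
[ 68 104   5  15  60] [ 69.6 111. ] [[0.457  0.0899 0.128 ]] [[0.4569 0.0844 0.136 ]]
[109 114  18  12  98] [116.9 119. ] [[0.4494 0.043  0.128 ]] [[0.4496 0.0387 0.136 ]]
[177 150  19  14 117] [186.2 156.2] [[ 0.4116 -0.0247  0.128 ]] [[ 0.4127 -0.0273  0.136 ]]
[ 70 159   5  13  55] [ 72.4 164.7] [[0.4018 0.0992 0.128 ]] [[0.4031 0.0935 0.136 ]]
[281 177  15   7  46] [288.3 180.2] [[ 0.3858 -0.135   0.128 ]] [[ 0.3876 -0.1348  0.136 ]]
boss [[0.42965161 0.00331624 0.154     ]] tray [[ 0.45741409 -0.38152171  0.01      ]] [[ 0.46382533 -0.25356709  0.012     ]
 [ 0.46402964 -0.5021533   0.012     ]]
```

View pics/w1c.png

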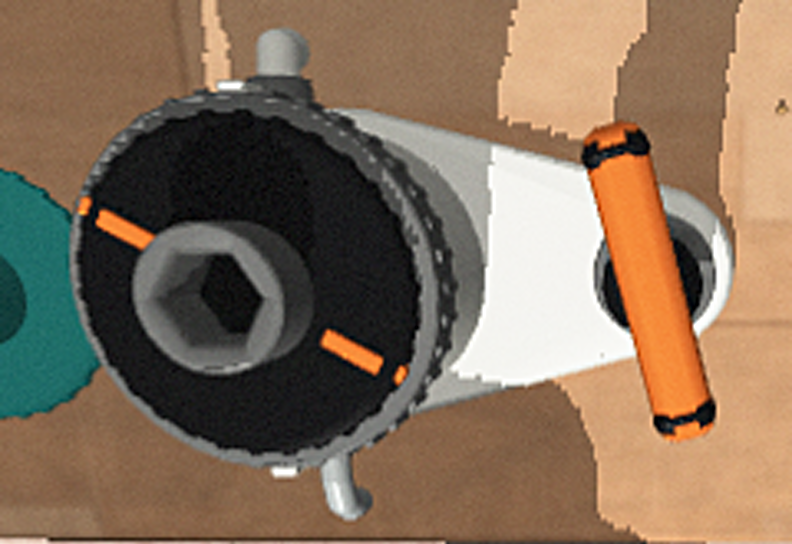

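The crop confirms the black cap (not the turquoise look-alike at its left edge) on the ribbed collar. White marks are at crop (230,87) and (285,470), and the key handle is over its pocket.

Run:
```python
from h import *
import json;c={k:np.array(v) for k,v in json.load(open('w1.json')).items()}
f=lambda u,v:(80+u/3.3-.35,50+v/3.3-.35)
w=px(c,[f(230,87),f(285,470)],.113);d=w[0]-w[1];print('white',w.round(4),w.mean(0).round(4),'yaw',np.degrees(np.arctan2(d[1],d[0])))
print('boss top',px(c,[f(206,299),f(210,296)],.154).round(4))
o=px(c,[f(123,230),f(352,353)],.128);d=o[0]-o[1];print('orange',o.round(4),o.mean(0).round(4),np.degrees(np.arctan2(d[1],d[0])))
o=px(c,[f(615,140),f(688,422)],.136);d=o[0]-o[1];print('bar',o.round(4),o.mean(0).round(4),np.degrees(np.arctan2(d[1],d[0])),np.linalg.norm(d))
s,r=st();print(s['q'].round(3)); go([.4330-s['tcp_pos'][0],-.1228-s['tcp_pos'][1],.18-s['tcp_pos'][2]],15)
```

```text
white [[0.4921 0.0102 0.113 ]
 [0.3677 0.0079 0.113 ]] [0.4299 0.009  0.113 ] yaw 1.0469625421999558
boss top [[0.4303 0.008  0.154 ]
 [0.4312 0.0067 0.154 ]]
orange [[ 0.4491  0.0431  0.128 ]
 [ 0.4112 -0.0248  0.128 ]] [0.4301 0.0091 0.128 ] 60.80188367621542
bar [[ 0.4757 -0.112   0.136 ]
 [ 0.3904 -0.1346  0.136 ]] [ 0.4331 -0.1233  0.136 ] 14.856570564969715 0.0881872277563417
t1.62 tcp [ 0.3758 -0.1285  0.3011] yaw_y -89.83 tilt [-0.0003  0.0001] F [0.4 0.1 0.3] M [-0.   -0.02  0.06] g 0.999 0.0
[-0.532 -0.046 -0.204  1.414 -0.     2.607]
t1.62 tcp [ 0.3758 -0.1285  0.3011] yaw_y -89.83 tilt [-0.0003  0.0001] F [0.4 0.1 0.3] M [-0.   -0.02  0.06] g 0.999 0.0
tool shift cm [ 5.72 -0.55 12.11] tool turn -15
```

Call:
send_rows(plan=[[[1,1.43,-0.14,3.03,0],[1,1.43,-0.14,3.03,0],[1,1.43,-0.14,3.03,0],[1,1.43,-0.12,3.03,0],[1,0,0,0,-5],[1,0,0,0,-5],[1,0,0,0,-5],[1,0,0,0,0],[1,0,0,0,0]]])

```text
time_s: 2.37
tcp_pos: [0.433, -0.1233, 0.18]
tcp_rot: [-0.0, 0.992, 0.13, -0.0]
ft_force: [0.5, -0.4, -0.5]
grip_width: 0.998
grasp_force: 0.0
```

Run:
```python
from h import *
s,r=st(); c=bot.camera_info('wrist'); cv2.imwrite('pics/w2.png',bot.get_image('wrist'))
import json;json.dump({k:np.array(v).tolist() for k,v in c.items()},open('w2.json','w'))
go([.4331-s['tcp_pos'][0],-.1230-s['tcp_pos'][1],.117-s['tcp_pos'][2]])
```

```text
t2.37 tcp [ 0.433  -0.1233  0.18  ] yaw_y -75.08 tilt [-0.0003  0.0001] F [ 0.5 -0.4 -0.5] M [ 0.01  0.   -0.04] g 0.998 0.0
t2.42 tcp [ 0.4331 -0.1233  0.1801] yaw_y -75.09 tilt [ 0.0001 -0.0002] F [ 0.1 -0.3 -0.4] M [ 0.07  0.04 -0.01] g 1.002 0.0
tool shift cm [ 0.01 -0.03  6.3 ] tool turn 0
```

View pics/w2.png

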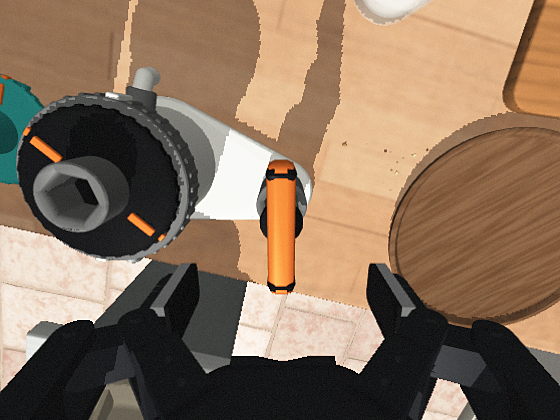

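The bar runs straight between the fingers at image x≈282, so alignment is good. Descend and grip.

Call:
send_rows(plan=[[[1,0,0,2.2,0],[1,0,0,2.2,0],[1,0,0,1.6,0],[1,0,0,0.3,0],[0,0,0,0,0],[0,0,0,0,0],[0,0,0,0,0],[0,0,0,0,0],[0,0,0,0,0],[0,0,0,0,0]]], grip_force=90)

```text
time_s: 3.25
tcp_pos: [0.434, -0.1233, 0.1183]
tcp_rot: [0.0, 0.991, 0.131, 0.001]
ft_force: [-0.5, 0.1, 0.4]
grip_width: 0.211
grasp_force: 88.3
```

Run:
```python
from h import *
st()
```

```text
t3.25 tcp [ 0.434  -0.1233  0.1183] yaw_y -74.99 tilt [ 0.0022 -0.0007] F [-0.5  0.1  0.4] M [ 0.08 -0.01  0.03] g 0.211 88.3
```

Call:
send_rows(plan=[[[0,0,0,-2,0],[0,0,0,-4,0],[0,0,0,-4,0],[0,0,0,-4,0],[0,0,0,-3,0],[0,0,0,0,0],[0,0,0,0,0]]])

```text
time_s: 3.83
tcp_pos: [0.4342, -0.1236, 0.289]
tcp_rot: [0.001, 0.991, 0.131, 0.002]
ft_force: [-0.1, 0.5, -2.1]
grip_width: 0.214
grasp_force: 89.3
```

Run:
```python
from h import *
s,r=st(); c=bot.camera_info('wrist'); cv2.imwrite('pics/w3.png',bot.get_image('wrist'))
c=bot.camera_info('scene'); im=bot.get_image('scene');cv2.imwrite('pics/s3.png',im)
s3=bot.camera_info('side'); ims=bot.get_image('side')
a=cv2.resize(im[110:330,240:400],None,fx=2.5,fy=2.5); b=cv2.resize(ims[110:330,250:410],None,fx=2.5,fy=2.5)
cv2.imwrite('pics/c3.png',np.hstack([a,b]))
go(np.array([.4302,.0085,s['tcp_pos'][2]])-s['tcp_pos'],61-15)
```

```text
t3.83 tcp [ 0.4342 -0.1236  0.289 ] yaw_y -74.99 tilt [ 0.0041 -0.0021] F [-0.1  0.5 -2.1] M [ 0.01 -0.02  0.04] g 0.214 89.3
t3.98 tcp [ 0.4323 -0.1227  0.2855] yaw_y -74.99 tilt [-0.0025  0.0012] F [-0.3 -1.  -2.1] M [-0.02  0.05  0.03] g 0.207 89.2
tool shift cm [  3.03 -12.86   0.02] tool turn -46
```

View pics/c3.png

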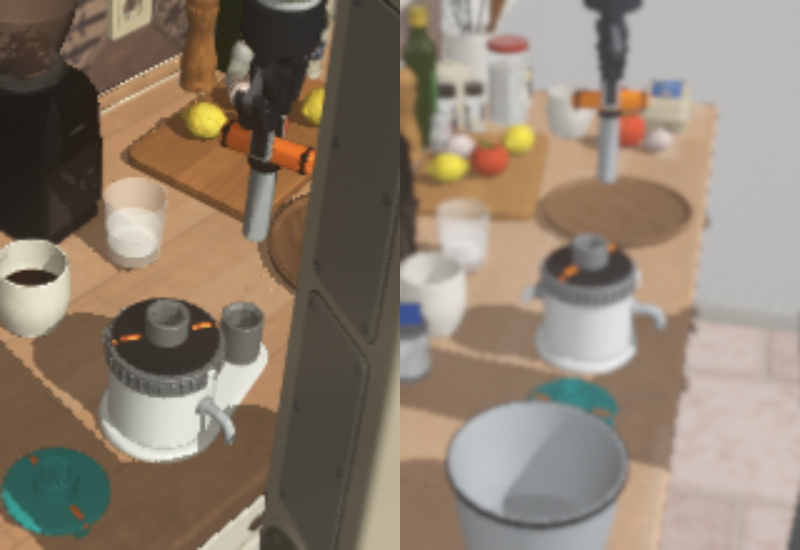

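The key hangs upright and well clear. It goes to the cap next, turning to 61°.

Call:
send_rows(plan=[[[0,0.76,-3.22,0,0],[0,0.76,-3.22,0,0],[0,0.76,-3.22,0,0],[0,0.75,-3.2,0,0],[0,0,0,0,-6.6],[0,0,0,0,-6.6],[0,0,0,0,-6.6],[0,0,0,0,-6.6],[0,0,0,0,-6.6],[0,0,0,0,-6.5]]])

```text
time_s: 4.82
tcp_pos: [0.4281, 0.0093, 0.2851]
tcp_rot: [-0.001, 0.888, 0.461, -0.002]
ft_force: [-0.1, -0.1, -2.0]
grip_width: 0.21
grasp_force: 89.2
```

Call:
send_rows(plan=[[[0,0,0,0,-6.5],[0,0,0,0,0],[0,0,0,0,0],[0,0,0,0,0]]])

```text
time_s: 5.15
tcp_pos: [0.4286, 0.0091, 0.2861]
tcp_rot: [-0.001, 0.862, 0.506, -0.001]
ft_force: [0.6, 0.5, -1.5]
grip_width: 0.213
grasp_force: 89.2
```

Run:
```python
from h import *
s,r=st()
go(np.array([.4302,.0085,s['tcp_pos'][2]])-s['tcp_pos'],0)
# shank position by background views: triangulate from scene+side
out=[]
for n in('scene','side'):
    c=bot.camera_info(n);im=bot.get_image(n);
    p=proj(c,[[.430,.0085,.154],[.430,.0085,.18]]);print(n,p.round(1))
    u,v=p[0].round().astype(int); out.append(cv2.resize(im[v-70:v+60,u-65:u+65],(400,400),interpolation=cv2.INTER_CUBIC))
cv2.imwrite('pics/c4.png',np.hstack(out))
```

```text
t5.15 tcp [0.4286 0.0091 0.2861] yaw_y -29.15 tilt [-0.0019  0.0003] F [ 0.6  0.5 -1.5] M [ 0.01 -0.02 -0.02] g 0.213 89.2
t5.15 tcp [0.4286 0.0091 0.2861] yaw_y -29.15 tilt [-0.0019  0.0003] F [ 0.6  0.5 -1.5] M [ 0.01 -0.02 -0.02] g 0.213 89.2
tool shift cm [ 0.03  0.17 -0.  ] tool turn 0
scene [[305.3 234.8]
 [305.9 227.1]]
side [[326.  206.7]
 [326.3 199.2]]
```

View pics/c4.png

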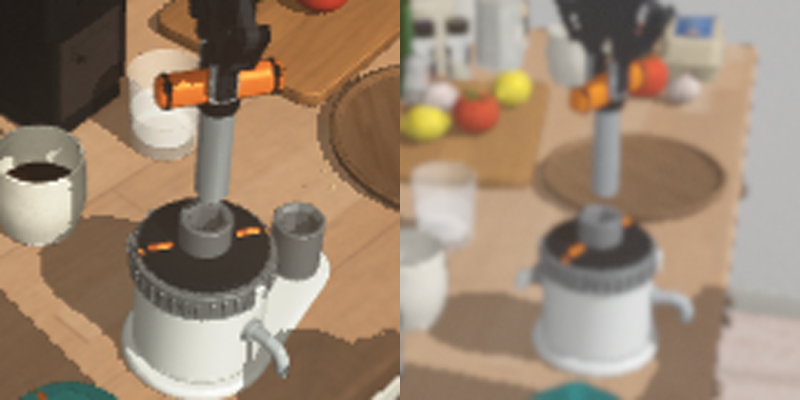

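The shank is upright, with its tip about 2 mm short of the recess in x (the TCP reads the same). Correct that, then feel downward.

Call:
send_rows(plan=[[[0,0.03,0.2,0,0],[0,0,0,1.2,0],[0,0,0,0.8,0],[0,0,0,0.4,0],[0,0,0,0.3,0],[0,0,0,0.3,0],[0,0,0,0,0],[0,0,0,0,0]]])

```text
time_s: 5.92
tcp_pos: [0.431, 0.0083, 0.2572]
tcp_rot: [0.0, 0.862, 0.508, 0.0]
ft_force: [-0.1, 0.2, -0.7]
grip_width: 0.206
grasp_force: 89.3
```

```bash
python3 -c "
from h import *
st()"
```

```text
t5.92 tcp [0.431  0.0083 0.2572] yaw_y -28.99 tilt [ 0.0001 -0.0001] F [-0.1  0.2 -0.7] M [-0.02 -0.03  0.04] g 0.206 89.3
```

Call:
send_rows(plan=[[[0,0,0,0.3,0],[0,0,0,0.3,0],[0,0,0,0.3,0],[0,0,0,0,0]]])

```text
time_s: 6.25
tcp_pos: [0.4307, 0.0084, 0.2474]
tcp_rot: [-0.0, 0.862, 0.508, -0.0]
ft_force: [0.3, 2.3, -1.1]
grip_width: 0.205
grasp_force: 89.3
```

```bash
python3 -c "
from h import *
st()"
```

```text
t6.25 tcp [0.4307 0.0084 0.2474] yaw_y -28.99 tilt [-0.0008  0.0004] F [ 0.3  2.3 -1.1] M [ 0.21 -0.11 -0.17] g 0.205 89.3
```

It went in with little force. Continue to the floor.

Call:
send_rows(plan=[[[0,0,0,0.4,0],[0,0,0,0.4,0],[0,0,0,0.3,0],[0,0,0,0.15,0],[0,0,0,0,0]]])

```text
time_s: 6.67
tcp_pos: [0.4332, 0.0089, 0.2411]
tcp_rot: [0.002, 0.861, 0.508, 0.004]
ft_force: [-6.4, 4.3, 33.4]
grip_width: 0.205
grasp_force: 97.8
```

```bash
python3 -c "
from h import *
st()"
```

```text
t6.67 tcp [0.4332 0.0089 0.2411] yaw_y -28.95 tilt [0.0092 0.0006] F [-6.4  4.3 33.4] M [ 1.12  2.01 -0.05] g 0.205 97.8
```

Contact at 33 N with the tip about 7 mm above the expected floor, so it's catching. Back off slightly, shift toward the reaction (+y) and check.

Call:
send_rows(plan=[[[0,0,0,-0.6,0],[0,0,0,0,0],[0,0,0,0,0]]])

```text
time_s: 6.92
tcp_pos: [0.4322, 0.0084, 0.2424]
tcp_rot: [0.001, 0.862, 0.508, 0.001]
ft_force: [1.5, 3.0, 6.7]
grip_width: 0.204
grasp_force: 94.3
```

```bash
python3 -c "
from h import *
s,r=st(); print((r.T@s['ft_force']).round(1),(r.T@np.array([0,.001,0])*100).round(2))"
```

```text
t6.92 tcp [0.4322 0.0084 0.2424] yaw_y -28.98 tilt [0.0032 0.0002] F [1.5 3.  6.7] M [ 0.46 -0.16  0.06] g 0.204 94.3
[ 3.4 -0.2 -6.7] [ 0.09 -0.05  0.  ]
```

Call:
send_rows(plan=[[[0,0.12,0,-0.1,0],[0,0,0,0,2],[0,0,0,0.2,-4],[0,0,0,0.2,4],[0,0,0,0.2,-2],[0,0,0,0,0]]])

```text
time_s: 7.42
tcp_pos: [0.4338, 0.0093, 0.2409]
tcp_rot: [0.002, 0.861, 0.508, 0.003]
ft_force: [-4.0, 3.2, 31.0]
grip_width: 0.203
grasp_force: 97.4
```

```bash
python3 -c "
from h import *
s,r=st(); print((r.T@s['ft_force']).round(1))"
```

```text
t7.42 tcp [0.4338 0.0093 0.2409] yaw_y -28.94 tilt [ 0.0077 -0.0008] F [-4.   3.2 31. ] M [ 0.5   1.41 -0.23] g 0.203 97.4
[  1.   -4.8 -31.1]
```

Run:
```python
from h import *
P=[]
for n in('scene','side'):
    c=bot.camera_info(n);im=bot.get_image(n);cv2.imwrite(f'pics/{n}5.png',im)
    m=cv2.inRange(cv2.cvtColor(im,cv2.COLOR_BGR2HSV),(5,150,90),(20,255,255))
    p=proj(c,[.432,.009,.24])[0];u,v=p.round().astype(int)
    mm=np.zeros_like(m);mm[v-14:v+14,u-30:u+30]=m[v-14:v+14,u-30:u+30]
    ys,xs=np.nonzero(mm);e=[xs.min(),xs.max(),ys.min(),ys.max()];ce=(xs.mean(),ys.mean())
    print(n,'exp',p.round(1),e,np.round(ce,1),len(xs))
    # z at axis, least squares along vertical line
    zs=np.arange(.22,.27,.0005);q=proj(c,np.c_[np.full_like(zs,.431),np.full_like(zs,.0085),zs]);i=np.argmin(np.hypot(*(q-np.array([(e[0]+e[1])/2,(e[2]+e[3])/2])).T));print('z',zs[i],q[i])
    a=cv2.resize(im[v-35:v+75,u-55:u+55],(400,400),interpolation=cv2.INTER_CUBIC);P.append(a)
cv2.imwrite('pics/c5.png',np.hstack(P))
```

```text
scene exp [306.7 208.1] [np.int64(294), np.int64(336), np.int64(194), np.int64(213)] [315.3 207. ] 300
z 0.25650000000000006 [307.53310726 202.83559794]
side exp [326.4 181.4] [np.int64(317), np.int64(343), np.int64(167), np.int64(186)] [327.8 180.3] 127
z 0.256 [326.96845608 176.4313096 ]
```

View pics/c5.png

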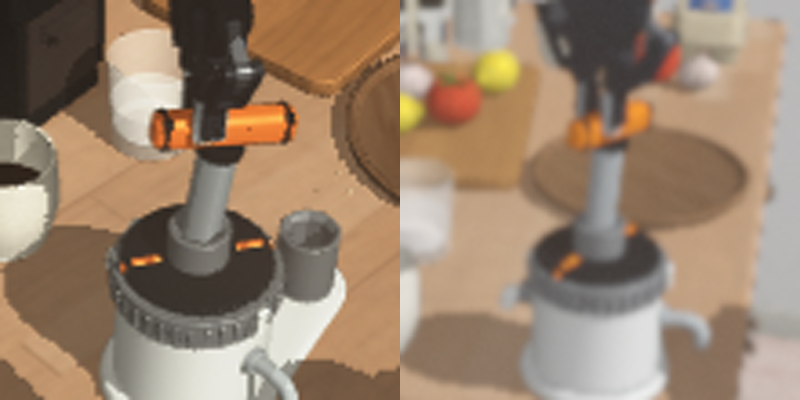

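Scene crop: the shank enters the boss at (203,230) but leans right on its way up to (217,165), so it's binding while held. Since the key stands by itself in the recess, I'll ease off, let go so it can settle, and regrasp.

Call:
send_rows(plan=[[[0,0,0,-0.5,0],[0.25,0,0,0,0],[0.35,0,0,0,0],[0.5,0,0,0,0],[0.5,0,0,0,0],[0.5,0,0,0,0]]])

```text
time_s: 8.02
tcp_pos: [0.4313, 0.0093, 0.2409]
tcp_rot: [-0.0, 0.862, 0.508, -0.001]
ft_force: [-0.2, 0.9, 0.7]
grip_width: 0.497
grasp_force: 0.0
```

Run:
```python
from h import *
s,r=st()
im=bot.get_image('wrist');cv2.imwrite('pics/w6.png',im);P=[]
for n in('scene','side'):
    c=bot.camera_info(n);i=bot.get_image(n)
    u,v=proj(c,[.432,.009,.24])[0].round().astype(int)
    P.append(cv2.resize(i[v-35:v+75,u-40:u+40],(290,400),interpolation=cv2.INTER_CUBIC))
cv2.imwrite('pics/c6.png',np.hstack([P[0],cv2.resize(im[200:420,190:370],(220,269))[:269] if 0 else cv2.copyMakeBorder(im[100:420,180:380],0,80,0,0,cv2.BORDER_CONSTANT),P[1]]))
```

```text
t8.02 tcp [0.4313 0.0093 0.2409] yaw_y -29.0 tilt [-0.0013  0.    ] F [-0.2  0.9  0.7] M [-0.05  0.01  0.01] g 0.497 0.0
```

View pics/c6.png

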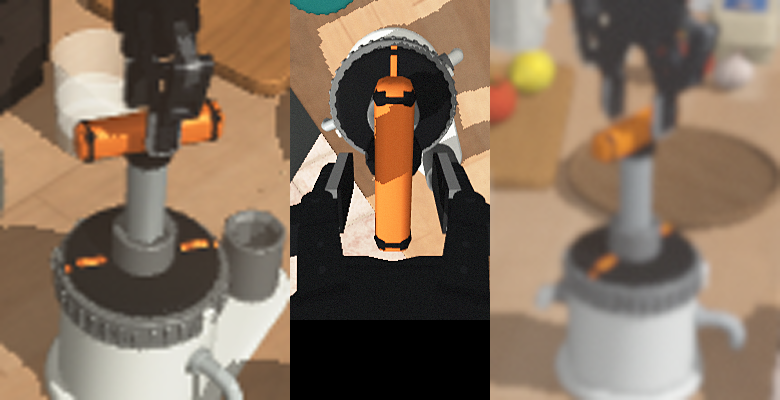

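Key stands upright in the recess. The bar is centred between the fingers (393 in the middle panel), and the orange cap mark points straight along it. I'll check its height numerically from the bar's ends.

Run:
```python
from h import *
im=cv2.imread('pics/w6.png');c=bot.camera_info('wrist')
m=cv2.inRange(cv2.cvtColor(im,cv2.COLOR_BGR2HSV),(5,150,60),(20,255,255));n,l,s,ce=cv2.connectedComponentsWithStats(m)
for i in range(1,n):
    if s[i,4]>40: print(s[i],ce[i].round(1))
x=np.array([np.cos(np.radians(61)),np.sin(np.radians(61)),0]);a=np.array([.4305,.0088,0])
for t in(.128,.1345,.137):
    print(t,proj(c,[a+x*.05+[0,0,t+.124],a-x*.05+[0,0,t+.124],a-x*.05+[0,0,t+.112]]).round(1).tolist())
```

```text
[229  45  18  12 103] [237.4  50.7]
[167  71  18  10  98] [175.1  75.5]
[264 155  40  43 782] [283.7 182. ]
[ 264  201   41  142 5129] [283.1 270.7]
[ 469  265   91  144 5184] [524.1 333. ]
[269 347  27   5  70] [282.2 348.9]
0.128 [[280.6, 181.6], [280.9, 354.0], [281.0, 338.5]]
0.1345 [[280.5, 184.8], [280.8, 363.3], [280.9, 346.6]]
0.137 [[280.5, 186.2], [280.8, 367.1], [280.9, 349.9]]
```

The near end at row 352 matches the seated height (tip at 0.128), so the key is fully in. Regrasp and turn.

Call:
send_rows(plan=[[[0.5,0,0,0.6,0],[0,0,0,0,0],[0,0,0,0,0],[0,0,0,0,0],[0,0,0,0,0],[0,0,0,0,0]]], grip_force=70)

```text
time_s: 8.67
tcp_pos: [0.4314, 0.0094, 0.2354]
tcp_rot: [-0.0, 0.862, 0.508, -0.0]
ft_force: [-0.0, 0.6, -1.4]
grip_width: 0.21
grasp_force: 69.9
```

Call:
send_rows(plan=[[[0,0,0,0,-4],[0,0,0,0,-6],[0,0,0,0,-6],[0,0,0,0,-6],[0,0,0,0,0]]])

```text
time_s: 9.08
tcp_pos: [0.4314, 0.0093, 0.2354]
tcp_rot: [-0.0, 0.748, 0.664, -0.0]
ft_force: [-0.4, 0.0, -2.0]
grip_width: 0.215
grasp_force: 69.9
```

Run:
```python
from h import *
st()
im=bot.get_image('wrist');cv2.imwrite('pics/w7.png',im)
m=cv2.inRange(cv2.cvtColor(im,cv2.COLOR_BGR2HSV),(5,150,60),(20,255,255));n,l,s,ce=cv2.connectedComponentsWithStats(m)
for i in range(1,n):
    if s[i,4]>40: print(s[i],ce[i].round(1))
```

```text
t9.08 tcp [0.4314 0.0093 0.2354] yaw_y -6.85 tilt [-0.0004 -0.    ] F [-0.4  0.  -2. ] M [ 0.08  0.06 -0.05] g 0.215 69.9
[211  35  19   7 110] [220.5  37.5]
[282  38  18   7 111] [290.3  41.4]
[263 156  40  40 772] [283.6 180.8]
[ 262  200   42  149 5499] [282.4 272.3]
[ 464  340   76   59 1826] [513.  362.9]
[268 353  29   6 122] [282.5 355.5]
[399 402  19  18  74] [406.8 411.5]
```

Call:
send_rows(plan=[[[0,0,0,0,-7],[0,0,0,0,-7],[0,0,0,0,-7],[0,0,0,0,-7],[0,0,0,0,-7],[0,0,0,0,-7],[0,0,0,0,-7],[0,0,0,0,-7],[0,0,0,0,-7],[0,0,0,0,-7]]])

```text
time_s: 9.97
tcp_pos: [0.4316, 0.0089, 0.2355]
tcp_rot: [0.0, 0.232, 0.973, -0.001]
ft_force: [0.6, -1.2, -2.0]
grip_width: 0.213
grasp_force: 69.8
```

Call:
send_rows(plan=[[[0,0,0,0,-7],[0,0,0,0,-7],[0,0,0,0,-7],[0,0,0,0,0],[0,0,0,0,0]]])

```text
time_s: 10.38
tcp_pos: [0.4314, 0.009, 0.2355]
tcp_rot: [-0.0, 0.055, 0.998, -0.0]
ft_force: [-0.4, -2.2, -1.6]
grip_width: 0.212
grasp_force: 69.8
```

```bash
cat >> h.py <<'E'
def orange(n,zc=.128,box=None,amin=15):
    c=bot.camera_info(n);im=bot.get_image(n)
    m=cv2.inRange(cv2.cvtColor(im,cv2.COLOR_BGR2HSV),(4,120,60),(22,255,255));k,l,s,ce=cv2.connectedComponentsWithStats(m)
    for i in range(1,k):
        w=px(c,ce[i],zc)[0]
        if s[i,4]>=amin and np.hypot(w[0]-.43,w[1]-.009)<.11: print(n,s[i],ce[i].round(1),w.round(4),'ang from filter',np.degrees(np.arctan2(w[1]-.009,w[0]-.43)).round(1),'r',np.hypot(w[0]-.43,w[1]-.009).round(4))
    return im
E
python3 - <<'E'
from h import *
s,r=st();print(s['q'].round(3)); orange('scene',amin=5);orange('side',amin=5);orange('wrist')
E
```

```text
t10.38 tcp [0.4314 0.009  0.2355] yaw_y 83.7 tilt [-0.0006 -0.0009] F [-0.4 -2.2 -1.6] M [-0.59  0.22  0.06] g 0.212 69.8
[-1.650e-01  3.400e-02 -2.830e-01  1.253e+00 -1.000e-03 -5.500e-02]
scene [293 230   5   4  11] [295.5 231.4] [ 0.4743 -0.0033  0.128 ] ang from filter -15.5 r 0.046
scene [311 248   6   7  21] [313.5 251.1] [0.3934 0.015  0.128 ] ang from filter 170.6 r 0.0371
scene [316 255   3   4   7] [316.7 256.4] [0.3756 0.0226 0.128 ] ang from filter 166.0 r 0.0561
side [311 210   6   3  15] [313.7 211.1] [ 0.4698 -0.0015  0.128 ] ang from filter -14.7 r 0.0412
side [333 215   7   4  23] [336.  216.3] [0.3965 0.0151 0.128 ] ang from filter 169.6 r 0.034
wrist [ 186   67  130   56 1077] [239.5  88.8] [ 0.3299 -0.0147  0.128 ] ang from filter -166.7 r 0.1029
wrist [248  76  11  11  31] [252.7  80.7] [ 0.3252 -0.0034  0.128 ] ang from filter -173.2 r 0.1055
wrist [265  76   7   7  17] [267.9  78.9] [0.3251 0.0087 0.128 ] ang from filter -179.8 r 0.1049
wrist [307  76   5   9  16] [308.9  80.2] [0.3296 0.0408 0.128 ] ang from filter 162.4 r 0.1053
wrist [243  81   8   6  15] [2
[... 1217 characters left out ...]
ilter 115.6 r 0.0826
wrist [288 146   7   5  28] [291.  147.6] [0.3802 0.0215 0.128 ] ang from filter 165.9 r 0.0513
wrist [192 148  21   9  25] [202.3 151.8] [ 0.3756 -0.0537  0.128 ] ang from filter -130.9 r 0.0831
wrist [263 155  40  41 788] [283.6 180.6] [0.4078 0.0123 0.128 ] ang from filter 171.6 r 0.0224
wrist [174 159  12   5  15] [179.6 161. ] [ 0.3812 -0.0746  0.128 ] ang from filter -120.3 r 0.0968
wrist [403 182   7  16  76] [405.9 189.4] [0.4274 0.1189 0.128 ] ang from filter 91.3 r 0.11
wrist [ 262  201   42  148 5473] [282.5 272.3] [0.4981 0.0015 0.128 ] ang from filter -6.3 r 0.0685
wrist [400 201   8   3  17] [403.1 202.2] [0.439  0.1167 0.128 ] ang from filter 85.2 r 0.1081
```

The cap follows: it now sits about 14° short of the filter's x. Turn 20° more toward the stop.

Call:
send_rows(plan=[[[0,0,0,0,-7],[0,0,0,0,-7],[0,0,0,0,-4],[0,0,0,0,-2],[0,0,0,0,0],[0,0,0,0,0]]])

```text
time_s: 11.03
tcp_pos: [0.4316, 0.009, 0.2356]
tcp_rot: [-0.0, -0.121, 0.993, -0.0]
ft_force: [-0.5, -3.2, -2.2]
grip_width: 0.214
grasp_force: 69.9
```

Run:
```python
from h import *
s,r=st(); orange('scene',amin=5);orange('side',amin=5)
```

```text
t11.03 tcp [0.4316 0.009  0.2356] yaw_y 103.86 tilt [-0.     -0.0009] F [-0.5 -3.2 -2.2] M [-1.03  0.22 -0.07] g 0.214 69.9
scene [288 233   9   5  22] [292.3 234.7] [0.4711 0.0117 0.128 ] ang from filter 3.8 r 0.0412
scene [314 247   8   5  21] [317.3 248.9] [0.3923 0.0023 0.128 ] ang from filter -169.9 r 0.0383
scene [322 252   2   3   5] [322.4 252.8] [0.3746 0.0031 0.128 ] ang from filter -173.9 r 0.0558
side [310 212   6   3  17] [312.6 212.9] [0.4707 0.0111 0.128 ] ang from filter 2.9 r 0.0407
side [334 213   6   4  20] [336.4 214.4] [0.3969 0.0027 0.128 ] ang from filter -169.3 r 0.0337
```

Call:
send_rows(plan=[[[0,0,0,0,-2],[0,0,0,0,-1],[0,0,0,0,0],[0,0,0,0,0]]])

```text
time_s: 11.47
tcp_pos: [0.4318, 0.0089, 0.2357]
tcp_rot: [0.0, -0.147, 0.989, -0.001]
ft_force: [-0.3, -4.7, -1.9]
grip_width: 0.214
grasp_force: 69.9
```

Run:
```python
from h import *
s,r=st(); orange('scene',amin=5);orange('side',amin=5)
```

```text
t11.47 tcp [0.4318 0.0089 0.2357] yaw_y 106.92 tilt [ 0.0005 -0.0011] F [-0.3 -4.7 -1.9] M [-1.5   0.04 -0.34] g 0.214 69.9
scene [288 233   9   5  19] [292.4 234.8] [0.4705 0.012  0.128 ] ang from filter 4.2 r 0.0406
scene [314 246   8   6  22] [317.2 248.4] [0.3939 0.0012 0.128 ] ang from filter -167.7 r 0.0369
scene [322 252   2   3   5] [322.4 252.8] [0.3746 0.0031 0.128 ] ang from filter -173.9 r 0.0558
side [310 212   6   3  18] [312.5 213. ] [0.4711 0.0116 0.128 ] ang from filter 3.6 r 0.0412
side [333 212   7   4  20] [336.2 213.9] [0.3979 0.     0.128 ] ang from filter -164.4 r 0.0334
```

It's at the stop (moment rising, cap angle steady). Back off the play and withdraw the key slowly.

Call:
send_rows(plan=[[[0,0,0,0,4],[0,0.02,-0.08,0,4],[0,0,0,0,0],[0,0,0,-0.5,0],[0,0,0,-0.5,0],[0,0,0,-1,0],[0,0,0,-1,0],[0,0,0,0,0]]])

```text
time_s: 12.23
tcp_pos: [0.4331, 0.0085, 0.2684]
tcp_rot: [0.002, -0.079, 0.997, -0.0]
ft_force: [0.6, -0.0, -1.4]
grip_width: 0.214
grasp_force: 69.9
```

Run:
```python
from h import *
s,r=st(); orange('scene',amin=5);orange('side',amin=5)
```

```text
t12.23 tcp [0.4331 0.0085 0.2684] yaw_y 99.05 tilt [ 0.0046 -0.0003] F [ 0.6 -0.  -1.4] M [-0.02 -0.12  0.04] g 0.214 69.9
scene [291 233   6   5  18] [293.4 235.1] [0.4681 0.0108 0.128 ] ang from filter 2.8 r 0.0381
scene [313 247  11   9  30] [318.1 250.3] [0.3876 0.0046 0.128 ] ang from filter -174.0 r 0.0426
side [310 212   6   3  18] [312.5 213. ] [0.4711 0.0116 0.128 ] ang from filter 3.6 r 0.0412
side [334 213   8   4  27] [337.  214.7] [0.395  0.0043 0.128 ] ang from filter -172.4 r 0.0353
```

The key is out and the cap stayed at its unlocked angle. Carry the key to the pocket.

Call:
send_rows(plan=[[[0,0,0,-1.5,0],[0,0.44,-3.21,0,0],[0,0.45,-3.22,0,0],[0,0.44,-3.21,0,0],[0,0.45,-3.22,0,0],[0,0,0,2,0],[0,0,0,3,0],[0,0,0,3,0],[0,0,0,0,0],[0,0,0,0,0]]])

```text
time_s: 13.17
tcp_pos: [0.4327, -0.1207, 0.1995]
tcp_rot: [-0.002, -0.079, 0.997, 0.001]
ft_force: [0.3, 0.0, -0.4]
grip_width: 0.216
grasp_force: 69.8
```

Run:
```python
from h import *
s,r=st();
```

```text
t13.17 tcp [ 0.4327 -0.1207  0.1995] yaw_y 99.01 tilt [-0.0037  0.0019] F [ 0.3  0.  -0.4] M [-0.06  0.01 -0.08] g 0.216 69.8
```

Call:
send_rows(plan=[[[0,0,0,1.2,0],[0,0,0,0.6,0],[0,0,0,0.6,0],[0,0,0,0.6,0],[0,0,0,0.6,0],[0,0,0,0,0],[0,0,0,0,0]]])

```text
time_s: 13.75
tcp_pos: [0.4336, -0.1215, 0.1645]
tcp_rot: [-0.001, -0.079, 0.997, -0.0]
ft_force: [-1.2, -1.5, -2.8]
grip_width: 0.217
grasp_force: 69.8
```

Run:
```python
from h import *
s,r=st();
```

```text
t13.75 tcp [ 0.4336 -0.1215  0.1645] yaw_y 99.01 tilt [-0.0013 -0.0009] F [-1.2 -1.5 -2.8] M [-0.52  0.62 -0.05] g 0.217 69.8
```

The tip is about 1 cm inside the pocket with only small side force. Go on down, then release just above the floor.

Call:
send_rows(plan=[[[0,0,0,1.5,0],[0,0,0,1.5,0],[0,0,0,1,0],[0,0,0,0.2,0],[0,0,0,0,0],[0,0,0,0,0]]])

```text
time_s: 14.25
tcp_pos: [0.4335, -0.1211, 0.1225]
tcp_rot: [-0.001, -0.079, 0.997, 0.0]
ft_force: [-2.0, -0.2, -2.8]
grip_width: 0.219
grasp_force: 69.6
```

Run:
```python
from h import *
s,r=st();
```

```text
t14.25 tcp [ 0.4335 -0.1211  0.1225] yaw_y 99.01 tilt [-0.0016  0.0004] F [-2.  -0.2 -2.8] M [-0.25  0.95  0.07] g 0.219 69.6
```

Call:
send_rows(plan=[[[0.3,0,0,0,0],[0.6,0,0,0,0],[0.8,0,0,0,0],[1,0,0,0,0],[1,0,0,-3,0],[1,0,0,-4,0],[1,0,0,-4,0],[1,0,0,-1,0],[1,0,0,0,0],[1,0,0,0,0]]])

```text
time_s: 15.08
tcp_pos: [0.4349, -0.1215, 0.2432]
tcp_rot: [0.001, -0.079, 0.997, -0.001]
ft_force: [-0.1, 0.1, -0.6]
grip_width: 0.997
grasp_force: 0.0
```

Run:
```python
from h import *
s,r=st()
c=bot.camera_info('wrist');im=bot.get_image('wrist');cv2.imwrite('pics/w8.png',im)
m=cv2.inRange(cv2.cvtColor(im,cv2.COLOR_BGR2HSV),(4,150,60),(22,255,255));m=cv2.morphologyEx(m,cv2.MORPH_OPEN,np.ones((2,2)))
n,l,st_,ce=cv2.connectedComponentsWithStats(m)
for i in range(1,n):
    if st_[i,4]>30: print(st_[i],px(c,ce[i],.136).round(4),px(c,ce[i],.128).round(4))
x=r[:,0];a=np.array([.433,-.1215,0])
for t in(.012,.020): print(t,proj(c,[a+x*.05+[0,0,t+.124],a-x*.05+[0,0,t+.124]]).round(1).tolist())
go(np.array([.4305,.0088,.24])-s['tcp_pos'])
```

```text
t15.08 tcp [ 0.4349 -0.1215  0.2432] yaw_y 99.01 tilt [ 0.0024 -0.001 ] F [-0.1  0.1 -0.6] M [-0.01 -0.02  0.01] g 0.997 0.0
[275 148  20  11 162] [[ 0.3872 -0.128   0.136 ]] [[ 0.3881 -0.1278  0.128 ]]
[ 274  162   22   86 1832] [[ 0.4322 -0.1206  0.136 ]] [[ 0.4346 -0.1202  0.128 ]]
[518 170  12  16  80] [[0.3761 0.0802 0.136 ]] [[0.3767 0.0871 0.128 ]]
[426 173  12  23 179] [[0.3941 0.004  0.136 ]] [[0.3953 0.0084 0.128 ]]
[486 224  11  14  69] [[0.4275 0.0716 0.136 ]] [[0.4298 0.0782 0.128 ]]
[   0  245  143  147 9540] [[ 0.5531 -0.3195  0.136 ]] [[ 0.5593 -0.3254  0.128 ]]
[280 251  11   3  31] [[ 0.4795 -0.1127  0.136 ]] [[ 0.4834 -0.112   0.128 ]]
[410 250   9  19 124] [[0.4678 0.0105 0.136 ]] [[0.4714 0.0151 0.128 ]]
0.012 [[283.4, 147.9], [283.2, 254.7]]
0.02 [[283.4, 149.0], [283.2, 258.7]]
t15.13 tcp [ 0.434  -0.1212  0.242 ] yaw_y 99.01 tilt [-0.0001  0.0001] F [-0.3 -0.5 -0.6] M [0.02 0.07 0.03] g 1.001 0.0
tool shift cm [-1.61 12.94  0.32] tool turn 0
```

The key is back, fully down in its pocket. Now grip the boss of the unlocked cap.

Call:
send_rows(plan=[[[1,-0.4,3.23,0,0],[1,-0.4,3.24,0,0],[1,-0.4,3.23,0,0],[1,-0.4,3.24,0,0],[1,0,0,3.5,0],[1,0,0,3.5,0],[1,0,0,2.5,0],[1,0,0,1.2,0],[1,0,0,0,0],[1,0,0,0,0]]], grip_force=50)

```text
time_s: 15.97
tcp_pos: [0.428, 0.0093, 0.1339]
tcp_rot: [-0.002, -0.079, 0.997, 0.001]
ft_force: [0.5, 0.3, -0.2]
grip_width: 1.001
grasp_force: 0.0
```

Run:
```python
from h import *
s,r=st()
```

```text
t15.97 tcp [0.428  0.0093 0.1339] yaw_y 99.01 tilt [-0.0043  0.0007] F [ 0.5  0.3 -0.2] M [-0.07 -0.05 -0.  ] g 1.001 0.0
```

Call:
send_rows(plan=[[[0.3,0,0,0,0],[0.3,0,0,0,0],[0.2,0,0,0,0],[0.2,0,0,0,0],[0.2,0,0,0,0],[0.2,0,0,-1,0],[0.2,0,0,-1,0],[0.2,0,0,-1,0],[0.2,0,0,0,0]]])

```text
time_s: 16.72
tcp_pos: [0.4309, 0.0087, 0.1674]
tcp_rot: [0.002, -0.078, 0.997, -0.0]
ft_force: [-0.2, -0.9, -1.8]
grip_width: 0.492
grasp_force: 51.5
```

Run:
```python
from h import *
s,r=st()
```

```text
t16.72 tcp [0.4309 0.0087 0.1674] yaw_y 99.0 tilt [ 0.0033 -0.0007] F [-0.2 -0.9 -1.8] M [-0.03 -0.    0.02] g 0.492 51.5
```

Run:
```python
from h import *
import json;c={k:np.array(v) for k,v in json.load(open('w1.json')).items()}
print(px(c,[(372,108),(551,100),(462,15),(462,208)],.014).round(3))
s,r=st(); go(np.array([.46,-.378,.22])-s['tcp_pos'])
# inside of filter: blue fin as seen by scene
c=bot.camera_info('scene');im=bot.get_image('scene');cv2.imwrite('pics/s9.png',im)
```

```text
[[ 0.464 -0.253  0.014]
 [ 0.474 -0.497  0.014]
 [ 0.575 -0.356  0.014]
 [ 0.318 -0.406  0.014]]
t16.72 tcp [0.4309 0.0087 0.1674] yaw_y 99.0 tilt [ 0.0033 -0.0007] F [-0.2 -0.9 -1.8] M [-0.03 -0.    0.02] g 0.492 51.5
t16.72 tcp [0.4309 0.0087 0.1674] yaw_y 99.0 tilt [ 0.0033 -0.0007] F [-0.2 -0.9 -1.8] M [-0.03 -0.    0.02] g 0.492 51.5
tool shift cm [  3.16 -38.66  -5.22] tool turn 0
```

Call:
send_rows(plan=[[[0.2,0,0,-3,0],[0.2,0,0,-3,0],[0.2,0.32,-3.87,0,0],[0.2,0.32,-3.87,0,0],[0.2,0.32,-3.87,0,0],[0.2,0.32,-3.87,0,0],[0.2,0.32,-3.87,0,0],[0.2,0.32,-3.87,0,0],[0.2,0.32,-3.87,0,0],[0.2,0.32,-3.87,0,0]]])

```text
time_s: 17.6
tcp_pos: [0.4523, -0.3026, 0.2246]
tcp_rot: [-0.0, -0.078, 0.997, 0.0]
ft_force: [0.8, 0.1, -1.8]
grip_width: 0.492
grasp_force: 51.9
```

Call:
send_rows(plan=[[[0.2,0.32,-3.87,0,0],[0.2,0.32,-3.87,0,0],[0.2,0,0,3,0],[0.2,0,0,3.5,0],[0.2,0,0,3.5,0],[0.2,0,0,3.5,0],[0.2,0,0,2.5,0],[0.2,0,0,0,0],[0.2,0,0,0,0]]])

```text
time_s: 18.35
tcp_pos: [0.4573, -0.3769, 0.0637]
tcp_rot: [-0.002, -0.078, 0.997, 0.002]
ft_force: [-0.8, 0.4, -1.2]
grip_width: 0.494
grasp_force: 52.0
```

Run:
```python
from h import *
s,r=st()
```

```text
t18.35 tcp [ 0.4573 -0.3769  0.0637] yaw_y 99.0 tilt [-0.0034  0.0036] F [-0.8  0.4 -1.2] M [-0.    0.01 -0.02] g 0.494 52.0
```

Call:
send_rows(plan=[[[0.2,0,0,1.5,0],[0.2,0,0,0.6,0],[0.2,0,0,0.3,0],[0.2,0,0,0,0],[0.2,0,0,0,0]]])

```text
time_s: 18.77
tcp_pos: [0.4592, -0.3787, 0.0428]
tcp_rot: [0.0, -0.079, 0.997, -0.001]
ft_force: [-0.7, -0.2, -1.9]
grip_width: 0.493
grasp_force: 52.0
```

Run:
```python
from h import *
s,r=st()
```

```text
t18.77 tcp [ 0.4592 -0.3787  0.0428] yaw_y 99.01 tilt [ 0.0011 -0.0012] F [-0.7 -0.2 -1.9] M [-0.01  0.02  0.04] g 0.493 52.0
```

Call:
send_rows(plan=[[[0.2,0,0,0.2,0],[0.2,0,0,0.2,0],[0.2,0,0,0,0],[0.2,0,0,0,0]]])

```text
time_s: 19.1
tcp_pos: [0.4595, -0.3791, 0.0417]
tcp_rot: [0.001, -0.079, 0.997, -0.002]
ft_force: [-5.7, 3.4, 18.2]
grip_width: 0.491
grasp_force: 54.1
```

Run:
```python
from h import *
s,r=st()
```

```text
t19.10 tcp [ 0.4595 -0.3791  0.0417] yaw_y 99.01 tilt [ 0.0026 -0.003 ] F [-5.7  3.4 18.2] M [ 1.18  1.04 -0.04] g 0.491 54.1
```

Touchdown on the tray. Ease off, release and rise.

Call:
send_rows(plan=[[[0.2,0,0,-0.25,0],[0.6,0,0,0,0],[0.8,0,0,0,0],[1,0,0,0,0],[1,0,0,0,0],[1,0,0,-4,0],[1,0,0,-4,0],[1,0,0,-4,0],[1,0,0,-4,0],[1,0,0,-4,0]]])

```text
time_s: 19.93
tcp_pos: [0.4584, -0.3779, 0.2417]
tcp_rot: [-0.0, -0.079, 0.997, 0.0]
ft_force: [1.1, -0.7, 0.1]
grip_width: 1.001
grasp_force: 0.0
```

Run:
```python
from h import *
c=bot.camera_info('wrist');s,r=st();im=bot.get_image('wrist');cv2.imwrite('pics/w9.png',im)
m=cv2.inRange(cv2.cvtColor(im,cv2.COLOR_BGR2HSV),(4,170,120),(20,255,255))
n,l,S,ce=cv2.connectedComponentsWithStats(m)
for i in range(1,n):
    if S[i,4]>25: print('or',S[i],px(c,ce[i],.033).round(4))
for nm in('scene','side'):
    c=bot.camera_info(nm);im=bot.get_image(nm);cv2.imwrite(f'pics/{nm}9.png',im)
    m=cv2.inRange(cv2.cvtColor(im,cv2.COLOR_BGR2HSV),(105,120,60),(130,255,255))
    n,l,S,ce=cv2.connectedComponentsWithStats(m)
    for i in range(1,n):
        if S[i,4]>8: print(nm,'blue',S[i],ce[i].round(1),px(c,ce[i],.118).round(4))
```

```text
t19.93 tcp [ 0.4584 -0.3779  0.2417] yaw_y 99.01 tilt [-0.0003  0.0003] F [ 1.1 -0.7  0.1] M [-0.04 -0.02  0.01] g 1.001 0.0
or [  0 121  30  28 215] [[ 0.4496 -0.6992  0.033 ]]
or [ 19 132  10  10  40] [[ 0.4524 -0.6851  0.033 ]]
or [ 16 133  48  38 799] [[ 0.4701 -0.6675  0.033 ]]
or [281 145   6  18  88] [[ 0.424  -0.3824  0.033 ]]
or [  0 147   8   9  33] [[ 0.4748 -0.7119  0.033 ]]
or [  0 161  11  15  97] [[ 0.4941 -0.7113  0.033 ]]
or [ 15 164  21  19 192] [[ 0.4976 -0.6899  0.033 ]]
or [554 167   6   6  26] [[ 0.3916 -0.0527  0.033 ]]
or [540 202  20  63 689] [[ 0.4805 -0.0166  0.033 ]]
or [277 207   5  14  58] [[ 0.5003 -0.3756  0.033 ]]
or [541 267  17   4  43] [[ 0.5199 -0.0017  0.033 ]]
or [182 305  48  38 817] [[ 0.6821 -0.4584  0.033 ]]
or [187 344  10   8  36] [[ 0.7275 -0.472   0.033 ]]
or [196 346   9  10  30] [[ 0.7326 -0.4582  0.033 ]]
scene blue [458 143  11   9  40] [463.4 146.8] [[ 0.3926 -0.7254  0.118 ]]
scene blue [468 146  15  11  52] [474.3 151.3] [[ 0.3537 -0.7292  0.118 ]]
scene blue [215 227  14  13 127] [221.5 233.1] [[0.6069 0.1356 0.118 ]]
scene blue [308 245   6  10  48] [310.6 249.3] [[0.4092 0.008  0.118 ]]
scene blue [299 247   9   1   9] [303. 247.] [[0.4279 0.0161 0.118 ]]
scene blue [ 79 263   8   8  34] [ 83.9 266.5] [[0.7392 0.4579 0.118 ]]
scene blue [ 52 272   6   5  21] [ 54.8 274.4] [[0.7629 0.523  0.118 ]]
scene blue [ 83 272   6   3  13] [ 85.6 273.3] [[0.7159 0.4652 0.118 ]]
scene blue [ 81 273  13   9  50] [ 88. 278.] [[0.6983 0.4681 0.118 ]]
scene blue [ 20 279  24  11 132] [ 31.4 284.5] [[0.7699 0.579  0.118 ]]
scene blue [ 49 281  13  12  59] [ 56.3 286.2] [[0.725  0.5364 0.118 ]]
scene blue [ 24 296   8   5  25] [ 26.7 297.8] [[0.7382 0.6038 0.118 ]]
side blue [321 216  10   7  55] [326.1 219.5] [[0.4253 0.0248 0.118 ]]
side blue [246 232  12   7  80] [251.8 235. ] [[0.6208 0.162  0.118 ]]
side blue [167 304   7   3  14] [169.9 305.1] [[0.7073 0.4858 0.118 ]]
```

The cap lies on the tray at (0.462, −0.379). Back over the open filter to measure the fin.

Call:
send_rows(plan=[[[1,-0.41,3.85,-0.45,0],[1,-0.41,3.85,-0.45,0],[1,-0.41,3.85,-0.45,0],[1,-0.41,3.85,-0.45,0],[1,-0.41,3.85,-0.45,0],[1,-0.41,3.85,-0.45,0],[1,-0.41,3.85,-0.45,0],[1,-0.41,3.85,-0.45,0],[1,-0.41,3.85,-0.45,0],[1,-0.41,3.85,-0.45,0]]])

```text
time_s: 20.92
tcp_pos: [0.4377, 0.0102, 0.2837]
tcp_rot: [-0.001, -0.078, 0.997, 0.0]
ft_force: [0.5, 1.5, 0.0]
grip_width: 1.002
grasp_force: 0.0
```

Call:
send_rows(plan=[[[1,0,0,0,0],[1,0,0,0,0],[1,0,0,0,0],[1,0,0,0,0]]])

```text
time_s: 21.25
tcp_pos: [0.4387, 0.0077, 0.284]
tcp_rot: [-0.001, -0.078, 0.997, 0.0]
ft_force: [-0.4, 0.0, 0.6]
grip_width: 1.004
grasp_force: 0.0
```

```bash
cat > fin.py <<'E'
from h import *
c=bot.camera_info('wrist');s,r=st();im=bot.get_image('wrist');cv2.imwrite('pics/fin.png',im)
m=cv2.inRange(cv2.cvtColor(im,cv2.COLOR_BGR2HSV),(105,110,50),(130,255,255))
n,l,S,ce=cv2.connectedComponentsWithStats(m)
for i in range(1,n):
    if S[i,4]>60:
        k=cv2.findContours((l==i).astype(np.uint8),cv2.RETR_EXTERNAL,cv2.CHAIN_APPROX_NONE)[0][0]
        rc=cv2.minAreaRect(k);b=px(c,cv2.boxPoints(rc),.118);e=[b[1]-b[0],b[2]-b[1]];e.sort(key=np.linalg.norm)
        print(S[i],'ctr',px(c,ce[i],.118).round(4),b.mean(0).round(4),'len',np.linalg.norm(e[1]).round(4),np.linalg.norm(e[0]).round(4),'yaw',np.degrees(np.arctan2(e[1][1],e[1][0])).round(1))
E
python3 fin.py
```

```text
t21.25 tcp [0.4387 0.0077 0.284 ] yaw_y 98.94 tilt [-0.0017 -0.0001] F [-0.4  0.   0.6] M [-0.02 -0.05 -0.  ] g 1.004 0.0
[271 163  26  37 518] ctr [[0.428  0.0069 0.118 ]] [0.4285 0.0071 0.118 ] len 0.0416 0.0152 yaw 38.7
[331 315  14  35 349] ctr [[0.6125 0.1069 0.118 ]] [0.6131 0.1073 0.118 ] len 0.0539 0.0138 yaw 19.2
```

Blue fin at (0.4285, 0.007), yaw 38.7° (41.6 × 15 mm, as described). The turned fin at (0.613, 0.107) is the new cartridge, which I leave. Turn to match and narrow the fingers to fit in the collar.

Call:
send_rows(plan=[[[0.42,0,0,0,-6],[0.42,0,0,0,-6],[0.42,0,0,0,-6],[0.42,0,0,0,-6],[0.42,0,0,0,-5.7],[0.42,0,0,3,0],[0.42,0,0,3,0],[0.42,0,0,3,0],[0.42,0,0,0,0],[0.42,0,0,0,0]]], grip_force=60)

```text
time_s: 22.13
tcp_pos: [0.4375, 0.0075, 0.1939]
tcp_rot: [-0.002, -0.33, 0.944, 0.001]
ft_force: [-0.3, -0.1, 1.1]
grip_width: 0.423
grasp_force: 0.0
```

Call:
send_rows(plan=[[[0.42,0,0,0,0],[0.42,0,0,0,0],[0.42,0,0,0,0]]])

```text
time_s: 22.38
tcp_pos: [0.4403, 0.008, 0.1969]
tcp_rot: [0.001, -0.331, 0.944, -0.001]
ft_force: [-0.8, -0.2, -0.1]
grip_width: 0.417
grasp_force: 0.0
```

```bash
python3 fin.py
python3 - <<'E'
from h import *
s,r=st(); go(np.array([.4288,.0075,.1])-s['tcp_pos'])
c=bot.camera_info('scene');print('bin scene',px(c,[(156,336),(234,322),(195,325)],.114).round(3))
c=bot.camera_info('side');print('bin side',px(c,[(269,297),(341,292),(305,291)],.114).round(3))
E
```

```text
t22.38 tcp [0.4403 0.008  0.1969] yaw_y 128.68 tilt [ 0.0034 -0.0006] F [-0.8 -0.2 -0.1] M [-0.02  0.   -0.03] g 0.417 0.0
[282 178  18  52 880] ctr [[0.4277 0.0051 0.118 ]] [0.4281 0.0058 0.118 ] len 0.0425 0.0132 yaw 39.7
t22.43 tcp [0.4401 0.0081 0.1967] yaw_y 128.69 tilt [ 0.0031 -0.0006] F [ 0.2  0.6 -0.1] M [ 0.06  0.04 -0.02] g 0.418 0.0
t22.43 tcp [0.4401 0.0081 0.1967] yaw_y 128.69 tilt [ 0.0031 -0.0006] F [ 0.2  0.6 -0.1] M [ 0.06  0.04 -0.02] g 0.418 0.0
tool shift cm [0.94 0.69 9.67] tool turn 0
bin scene [[0.454 0.437 0.114]
 [0.371 0.291 0.114]
 [0.421 0.358 0.114]]
bin side [[0.498 0.399 0.114]
 [0.338 0.342 0.114]
 [0.421 0.358 0.114]]
```

Call:
send_rows(plan=[[[0.42,1.0,0.6,0,0],[0.42,0,0,3,0],[0.42,0,0,2.5,0],[0.42,0,0,0,0],[0.42,0,0,2,0],[0.42,0,0,1.4,0],[0.42,0,0,0.8,0],[0.42,0,0,0,0]]])

```text
time_s: 23.1
tcp_pos: [0.4263, 0.007, 0.0977]
tcp_rot: [-0.001, -0.331, 0.943, 0.0]
ft_force: [-0.0, 0.6, 0.2]
grip_width: 0.419
grasp_force: 0.0
```

Run:
```python
from h import *
s,r=st()
```

```text
t23.10 tcp [0.4263 0.007  0.0977] yaw_y 128.71 tilt [-0.002   0.0002] F [-0.   0.6  0.2] M [-0.   -0.03 -0.04] g 0.419 0.0
```

Call:
send_rows(plan=[[[0,0,0,0,0],[0,0,0,0,0],[0,0,0,0,0],[0,0,0,0,0],[0,0,0,-1.5,0],[0,0,0,-2,0],[0,0,0,0,0],[0,0,0,0,0]]])

```text
time_s: 23.77
tcp_pos: [0.4283, 0.0067, 0.1339]
tcp_rot: [0.001, -0.331, 0.943, -0.001]
ft_force: [0.3, -0.5, -1.9]
grip_width: 0.147
grasp_force: 61.1
```

Run:
```python
from h import *
s,r=st();go(np.array([.42,.36,.27])-s['tcp_pos'])
```

```text
t23.77 tcp [0.4283 0.0067 0.1339] yaw_y 128.71 tilt [ 0.0026 -0.0005] F [ 0.3 -0.5 -1.9] M [0.01 0.05 0.02] g 0.147 61.1
t23.77 tcp [0.4283 0.0067 0.1339] yaw_y 128.71 tilt [ 0.0026 -0.0005] F [ 0.3 -0.5 -1.9] M [0.01 0.05 0.02] g 0.147 61.1
tool shift cm [-21.47  28.06 -13.63] tool turn 0
```

The cartridge is held. Lift clear and carry to the bin.

Call:
send_rows(plan=[[[0,0,0,-2.6,0],[0,0,0,-3.7,0],[0,0,0,-3.7,0],[0,0,0,-3.6,0],[0,-2.39,3.12,0,0],[0,-2.39,3.12,0,0],[0,-2.39,3.12,0,0],[0,-2.39,3.12,0,0],[0,-2.39,3.12,0,0],[0,-2.39,3.12,0,0]]])

```text
time_s: 24.6
tcp_pos: [0.4214, 0.2443, 0.2678]
tcp_rot: [-0.001, -0.331, 0.944, -0.0]
ft_force: [0.3, 0.2, -1.5]
grip_width: 0.147
grasp_force: 61.0
```

Call:
send_rows(plan=[[[0,-2.39,3.12,0,0],[0,-2.39,3.12,0,0],[0,-2.39,3.12,0,0],[0,0,0,0,0],[0,0,0,0,0],[0,0,0,0,0]]])

```text
time_s: 25.1
tcp_pos: [0.4189, 0.3602, 0.2675]
tcp_rot: [-0.001, -0.332, 0.943, -0.001]
ft_force: [0.0, -0.3, -1.7]
grip_width: 0.149
grasp_force: 61.0
```

Run:
```python
from h import *
s,r=st();c=bot.camera_info('scene');im=bot.get_image('scene');cv2.imwrite('pics/sb.png',im)
a=cv2.imread('pics/scene0.png');g=cv2.cvtColor(a,cv2.COLOR_BGR2GRAY)
# predicted rim vs. dark rim pixels: score over bin centres
for n,f in(('scene','pics/scene0.png'),('side','pics/side0.png')):
    c=bot.camera_info(n);g=cv2.cvtColor(cv2.imread(f),cv2.COLOR_BGR2GRAY).astype(float);th=np.linspace(0,2*np.pi,90)
    best=[]
    for x in np.arange(.38,.46,.004):
        for y in np.arange(.32,.40,.004):
            q=proj(c,np.c_[x+.0835*np.cos(th),y+.0835*np.sin(th),np.full(90,.113)])
            best.append((np.mean(cv2.remap(g.astype(np.float32),q[:,0].astype(np.float32),q[:,1].astype(np.float32),1)),x,y))
    print(n,[np.round(b,3).tolist() for b in sorted(best)[:3]])
```

```text
t25.10 tcp [0.4189 0.3602 0.2675] yaw_y 128.76 tilt [-0.0022 -0.0019] F [ 0.  -0.3 -1.7] M [0.   0.01 0.01] g 0.149 61.0
scene [[89.979, 0.424, 0.368], [90.266, 0.42, 0.364], [90.649, 0.424, 0.364]]
side [[125.966, 0.424, 0.368], [129.162, 0.428, 0.368], [129.594, 0.42, 0.368]]
```

Both views fit the rim at (0.424, 0.368). Shift a little and lower in.

Call:
send_rows(plan=[[[0,-0.75,0.3,0,0],[0,0,0,3.5,0],[0,0,0,3.5,0],[0,0,0,3.5,0],[0,0,0,3.5,0],[0,0,0,2.5,0],[0,0,0,0.8,0],[0,0,0,0,0],[0,0,0,0,0]]])

```text
time_s: 25.9
tcp_pos: [0.4245, 0.3673, 0.097]
tcp_rot: [0.0, -0.331, 0.944, 0.0]
ft_force: [0.5, 0.3, -0.5]
grip_width: 0.145
grasp_force: 60.9
```

Run:
```python
from h import *
s,r=st()
```

```text
t25.90 tcp [0.4245 0.3673 0.097 ] yaw_y 128.64 tilt [0.0008 0.0005] F [ 0.5  0.3 -0.5] M [ 0.01 -0.02  0.03] g 0.145 60.9
```

Call:
send_rows(plan=[[[0,0,0,0.6,0],[0,0,0,0.3,0],[0,0,0,0,0],[0.3,0,0,0,0],[0.4,0,0,0,0],[0.4,0,0,0,0],[0.4,0,0,-2,0],[0.4,0,0,-4,0],[0.4,0,0,-4,0],[0.4,0,0,-4,0]]])

```text
time_s: 26.73
tcp_pos: [0.4231, 0.3673, 0.2287]
tcp_rot: [-0.0, -0.331, 0.943, -0.0]
ft_force: [1.7, 0.7, -0.3]
grip_width: 0.403
grasp_force: 0.0
```

Call:
send_rows(plan=[[[0.4,0,0,-4,0],[0.4,0,0,0,0],[0.4,0,0,0,0],[0.4,0,0,0,0]]])

```text
time_s: 27.07
tcp_pos: [0.4236, 0.3676, 0.2673]
tcp_rot: [0.0, -0.331, 0.943, 0.0]
ft_force: [0.5, -0.2, -0.3]
grip_width: 0.401
grasp_force: 0.0
```

```bash
python3 fin.py
python3 - <<'E'
from h import *
c=bot.camera_info('wrist');im=cv2.imread('pics/fin.png')
m=cv2.inRange(cv2.cvtColor(im,cv2.COLOR_BGR2HSV),(105,110,50),(130,255,255));n,l,S,ce=cv2.connectedComponentsWithStats(m)
for i in range(1,n):
    if S[i,4]>60: print('fin at bin height',px(c,ce[i],.1).round(4))
def comp(n,f):
    c=bot.camera_info(n);a=cv2.imread(f);b=bot.get_image(n);d=cv2.absdiff(a,b).max(2)
    # change at things to be left
    for k,P in dict(mug=[.647,.004,.04],glass=[.651,-.176,.04],newc=[.616,.115,.08],turq=[.418,.165,.02],binrim=[.44,.44,.11],binbody=[.38,.28,.04]).items():
        u,v=proj(c,P)[0].round().astype(int); print(n,k,d[v-12:v+13,u-12:u+13].mean().round(1))
    m=cv2.inRange(cv2.cvtColor(b,cv2.COLOR_BGR2HSV),(4,170,90),(20,255,255));n_,l,S,ce=cv2.connectedComponentsWithStats(m)
    for i in range(1,n_):
        w=px(c,ce[i],.124)[0];v=px(c,ce[i],.033)[0]
        if S[i,4]>4 and (np.hypot(*(w[:2]-[.4325,-.1205]))<.06 ): print(n,'key',S[i],w.round(3))
        if S[i,4]>4 and np.hypot(*(v[:2]-[.462,-.379]))<.06: print(n,'cap',S[i],v.round(3))
comp('scene','pics/scene0.png');comp('side','pics/side0.png')
E
```

```text
t27.07 tcp [0.4236 0.3676 0.2673] yaw_y 128.71 tilt [0.0007 0.0003] F [ 0.5 -0.2 -0.3] M [-0.    0.05  0.02] g 0.401 0.0
[276 172  13  39 479] ctr [[0.4209 0.3648 0.118 ]] [0.4215 0.365  0.118 ] len 0.0405 0.0122 yaw 39.1
[  0 177  11  35 315] ctr [[0.6024 0.1434 0.118 ]] [0.6027 0.1443 0.118 ] len 0.0377 0.01 yaw 22.7
fin at bin height [[0.4235 0.367  0.1   ]]
fin at bin height [[0.6155 0.1328 0.1   ]]
scene mug 25.1
scene glass 7.5
scene newc 27.3
scene turq 44.4
scene binrim 4.0
scene binbody 4.1
scene cap [370 194   6   4  12] [ 0.496 -0.378  0.033]
scene cap [390 204   7   4  12] [ 0.421 -0.385  0.033]
scene key [324 210  32  22 290] [ 0.43  -0.123  0.124]
side mug 15.4
side glass 4.2
side newc 17.8
side turq 17.9
side binrim 12.6
side binbody 2.8
side key [319 192  24   8 169] [ 0.436 -0.126  0.124]
```

The cartridge stands upright in the middle of the bin and the bin hasn't moved. The cap is on the tray, the key is in its pocket, and the arm is clear. Handing in.

```bash
python3 -c "
from cell import bot
print(bot.hand_in())"
```

```text
the job is handed in; nothing more can be done
None
```

I handed the job in at about 27 s of robot time: cap unlocked with the key and set on the tray, key back fully down in its pocket, and spent cartridge standing in the bin. I don't know the judge's result, because the hand-in returned no verdict.

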